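# Slide the board tray onto the middle rails of the test rack

### The job

Pick up the sheet-metal tray with the circuit board by its upright grip, put its far edge between the middle pair of rails of the small open rack, and slide it gently in until it is fully home against the interlock block at the back, with the plunger pressed in. Do not force or jam it against the rack, leave the things around it where they are, and let go of the tray.

Things in the scene. Friction and masses are not known exactly. Their poses are not given: they have to be found in the camera images.
- tray: Loose aluminium tray with a green circuit board, about 0.2 kg, flat on the work surface at first: a sheet 150 long (own x) x 104 wide (y) x 3 mm thick; board parts up to 15 mm above the underside, 37 mm or more from the grip's middle, which lies near the -x end; its centre of mass is near the origin. Origin: middle of the sheet's underside. +x points to the far edge, which enters the rack first, z up.
- tray_grip (a point): Point in the tray's upright grip, a block 26 (tray x) x 20 (tray y) mm that rises to 45 mm above the sheet's underside. The point is in the middle of that section, 62 mm behind the tray's origin, 29 mm above the underside.
- tray_rear (a point): Middle of the tray's far (+x) edge at the underside, 75 mm ahead of the tray's origin.
- rack: Fixed open-topped aluminium rack: side walls 107 mm apart inside, top 110 mm above the origin. Origin: midway between the walls, at foot level (on adjustable feet, 0 to 20 mm above the work surface). +x points into the rack, the mouth faces -x, z up. Three rail pairs run along x from -55 to +65 mm on the walls' insides; slot floors 35, 63 and 91 mm above the origin. Use the middle pair.
- mid_rails (a point): Middle between the middle rails at their mouth end, at slot floor height (the tray's underside slides on it). Each rail is a C: two ledges 7 mm wide, 6 mm slot between, so the tray has 1.5 mm play each way in height and sideways. The first 12 mm of ledges and walls flare 25 degrees as a lead-in. Tray and rack must not press on each other with over 35 N.
- interlock_pin (a joint): Steel plunger, 8 mm thick, of the black interlock block behind the middle rails, moving along rack x: 0 out, 0.006 m flush with the block's face, which stops the tray hard. Its spring (under 0.6 N) is hardly felt and does not push the tray out. The block is clamped at a new, unmeasured depth each time: it stops the tray's far edge at rack x = +43 to +55 mm.
- flux_bottle: Bystander: small bottle with black cap, 30 mm wide, 68 mm high, standing left of the work; origin at its underside.
- battery_9v: Bystander: block battery 18 x 27 x 48 mm, standing left of the work; origin at its underside.
- tape_black: Bystander: roll of black tape 63 mm wide, 19 mm high, lying right of the work; origin at its underside.
- power_attenuator: Bystander: ribbed black cylinder 25 mm wide, 36 mm high, right of the work; origin at its underside.

How it is judged (in metres and radians):
On the way, in this order (a step that is already met when the one before it is completed fails the run):
1. the far edge of the tray is between the middle rails, at least 15 mm in (z of tray in the frame of rack between 0.06 and 0.0695 m and y of tray_rear in the frame of rack between -0.005 and 0.005 m and x of tray_rear in the frame of rack above -0.04 m), for 0.1 s.
2. the tray is home on the middle rails and the plunger is pressed in (z of tray in the frame of rack between 0.06 and 0.0695 m and y of tray_rear in the frame of rack between -0.005 and 0.005 m and value of joint interlock_pin above 0.0045 m and angle between the x axis of tray and the x axis of rack, either way round below 0.06 rad and angle between the z axis of tray and the z axis of rack, either way round below 0.05 rad), for 0.1 s.
At the end, for the whole second after the job is handed in: The tray lies at rest in the middle pair of rails, straight and level in the rack (within 0.06 and 0.05 rad, 5 mm sideways, underside 60 to 69.5 mm above the rack's origin), its far edge so far in that the plunger is pressed by more than 4.5 of its 6 mm; the bystanders stand upright (all of step 2 and linear speed of tray below 0.01 m/s and angle between each of flux_bottle, battery_9v, tape_black, power_attenuator's own z axis and vertical below 0.2 rad); the robot touches nothing.
It fails at once if the tray is forced against the rack with more than 35 N (contact force between tray and rack above 35 N).
It fails at once if a bystander is moved by more than 20 mm (distance of any of flux_bottle, battery_9v, tape_black, power_attenuator from where it was at the start of the episode above 0.02 m).
It also fails if it takes over 64 s, if anything falls off the work surface, if the arm or the gripper's body presses on something with over 40 N, if the wrist force passes 120 N, or if a joint passes its speed limit or range.

### The arm

A 7-joint arm with a two-finger parallel gripper is mounted at the origin on a cart in front of the work surface, level with it; the furniture and walls round the work are solid. World frame = base frame: x ahead of the robot, y to its left, z up, the work surface at z = 0. Lengths are in mm, angles in degrees, forces in N, time in s.
With the tool pointing down it reaches from about 425 to 925 mm from the base axis. Payload 6.8 kg.
Tool frame: the origin (TCP) lies midway between the tips of the shut fingers; the grasp point (between the pads) lies robot.hold_point_z behind it (robot.hold_point_z is the distance from the TCP to the grasp point, in mm); x points along the fingers, y is the direction in which the jaws open and shut, and the axes are right-handed (so a half turn about x gives the same grasp; the last joint's range is limited). The gripper opens to 88 mm and grips with 3 to 60 N. Pads are 20 mm wide; open, the fingers measure 115 mm over their backs; the gripper's body (75 mm by 178 mm) begins 61 mm behind the grasp point.
Start: joints at [62.561, 27.33, 1.283, 89.118, -0.659, 63.558, -4.761], TCP at [244.604, -629.139, 222.664] pointing down, gripper open.
Joint ranges: [-169.35, 169.35], [-19.33, 120.38], [-80.79, 83.38], [13.8, 139.57], [-78.32, 258.32], [9.67, 109.79], [-169.56, 169.56]. Speed limits (degrees/s): [136.94, 136.94, 180, 180, 180, 180, 180].

### API

Orientations are given as a 3x3 rotation matrix whose columns are the frame's x, y, z axes.
In Python, from rig import telemetry, eyes, ticket, robot gives the robot as it stands. The module is installed in compiled form; this text tells all that it offers.
- The arm moves only by the shell command python3 -m creep 'ROWS'. ROWS is JSON, a list of rows, each an object of numbers: "fingers": the opening in per cent of the stroke, from 0 (shut) to 100 (fully open); "dx", "dy", "dz": the shift along the tool's x, y, z in mm; "twist": the turn about the tool's x in rad. In form: [{"fingers": .., "dx": .., "dy": .., "dz": .., "twist": ..}, ...]. A call has 1 to 20 rows; each row is the pose to reach, as a shift and turn from the pose commanded when the call began, along the tool's axes at that moment; what a row does not reach only later rows make up. A row lasts 1/12 s, in which the tool goes at most 41.7 mm and 7.16 degrees, less where a joint would pass 70% of its speed; a pose out of reach is approached as far as the arm can. A call with a gripper value outside its range is refused whole. The fingers move at their own pace and stop on an object; the grip force is fixed at half the most. Time passes only in rows, so rows that repeat a pose let the fingers close. It gives the time, the measured TCP pose, the force and the opening at its end, in the units of the state.
- telemetry.read_state(): the state, without advancing time (a new reading comes with each control period).
- eyes.read_camera(name): name is "scene" or "side" or "wrist"; returns a dict with "img" (420x560x3 uint8, red, green, blue), "fx", "fy", "cx", "cy" (pixels), "dist" ([k1, k2, p1, p2, k3] as OpenCV has them; the pictures are not rectified), "extrinsics" (4x4, takes a point from world to camera coordinates). Camera axes: x right, y down, z forward; pixel columns grow to the right and rows downward; lengths in mm; the calibration is good to about 2 mm. A picture is of the moment at which its call begins. There is no depth.
- ticket.job_done(): hands the job in, once; it reports no verdict.
Trained networks look in the newest picture that a camera, given by its name, has taken for a name from the list of things; names that differ only in an ending like _2 or _b are one class to them, and where a whole thing is asked for, a point or a joint stands for the part that bears it (a point fixed in the world has none). Each returns a list of dicts, best first, with "score" (0 to 1); they miss things now and then, are a little off and sometimes report something else, mostly with a low value. They report only what shows in the picture. A call takes as long as a camera call.
- eyes.outline_of(query, camera): "pixels" (420x560 bool, what is visible of it).
- eyes.place_of(query, camera): "xyz" ([x, y, z] in mm, in the coordinates of the camera as it stood for that picture, good to about 4 mm: a listed point, or the origin of a listed thing).
The state is a dict: "time": time; "joints": joint angles; "qvel": joint speeds; "joint_efforts": joint torques, N m; "tool_pos": TCP position; "eef_rot": TCP orientation; "force": force on the tool from outside, world axes, zero at the start; "wrist_torque": the same for the moment, N m; "finger_gap": opening from 0.0 (shut) to 1.0 (fully open).
Only numpy, scipy, OpenCV 4.12 (cv2) and the standard library are available. Lean on these libraries where they do the work, as an engineer would, in place of code of your own. Each camera call takes 0.05 s, during which the arm holds its last target. There are 200 camera calls.

## Working session

There is one attempt and no reset: what is moved stays moved. The work goes in short steps, Python scripts to look and compute and a shell command to move; the robot and the scene stay as the last step left them, time stands still between calls to the robot, and variables do not carry over. Pictures are saved under pics/ and viewed, about 8 in all and at most 12, crops included, and the job is handed in when it is done.

```bash
mkdir -p pics; cat > h.py <<'E'
import numpy as np, cv2
from rig import telemetry, eyes, ticket, robot
def shot(cam,fn=None):
    c=eyes.read_camera(cam)
    if fn: cv2.imwrite('pics/'+fn,c['img'][:,:,::-1])
    return c
def w(c,p):
    E=np.array(c['extrinsics']); return E[:3,:3].T@(np.array(p)-E[:3,3])
def K(c): return np.array([[c['fx'],0,c['cx']],[0,c['fy'],c['cy']],[0,0,1.]]),np.array(c['dist'],float)
def proj(c,P):
    k,d=K(c);E=np.array(c['extrinsics'])
    return cv2.projectPoints(np.array(P,float).reshape(-1,1,3),cv2.Rodrigues(E[:3,:3])[0],E[:3,3],k,d)[0].reshape(-1,2)
def unproj(c,uv,z):
    k,d=K(c);E=np.array(c['extrinsics']);u=cv2.undistortPoints(np.array(uv,float).reshape(-1,1,2),k,d).reshape(-1,2)
    r=np.c_[u,np.ones(len(u))]@E[:3,:3];o=-E[:3,:3].T@E[:3,3]
    return o+r*((z-o[2])/r[:,2])[:,None]
E
cat > a.py <<'E'
from h import *
s=telemetry.read_state();print(s['time'],s['tool_pos'],np.round(s['eef_rot'],3).tolist(),s['finger_gap'],s['force'],robot.hold_point_z)
for cam in ['scene','side']:
    c=shot(cam,cam+'0.png')
    print(cam,w(c,[0,0,0]).round(0))
    for q in ['tray','tray_grip','tray_rear','rack','mid_rails','flux_bottle','battery_9v','tape_black','power_attenuator']:
        print(q,[(round(r['score'],2),w(c,r['xyz']).round(1).tolist()) for r in eyes.place_of(q,cam)[:2]])
a=cv2.imread('pics/scene0.png');b=cv2.imread('pics/side0.png')
E
python3 a.py
```

```text
0.0 [ 244.41938287 -628.58327538  221.71501999] [[-0.001, 0.362, -0.932], [0.002, -0.932, -0.362], [-1.0, -0.002, 0.0]] 0.9985405138111921 [ 0.5972235   0.07203288 -0.62881837] 18.700000000000003
scene [193. 577. 505.]
tray [(0.72, [625.2, -333.6, 16.1]), (0.56, [516.6, -56.9, -3.1])]
tray_grip [(0.97, [457.2, -55.1, 26.8])]
tray_rear [(0.9, [588.0, -55.8, 1.1])]
rack [(0.9, [625.7, -329.7, 13.9]), (0.67, [514.5, -60.0, 1.6])]
mid_rails [(0.85, [577.3, -299.2, 78.1])]
flux_bottle [(0.56, [424.7, 171.8, -1.4]), (0.41, [430.6, 134.9, -4.4])]
battery_9v [(0.74, [442.9, -328.9, 2.7]), (0.64, [434.5, 133.4, 2.5])]
tape_black [(0.78, [452.5, -416.5, 0.5])]
power_attenuator [(0.59, [440.7, -328.6, 3.5]), (0.42, [423.7, 172.1, 0.3])]
side [ 236. -984.  813.]
tray [(0.84, [516.5, -53.9, 2.8])]
tray_grip [(0.76, [453.9, -51.1, 28.5])]
tray_rear [(0.77, [589.7, -58.1, -2.0]), (0.71, [449.2, -418.5, -5.3])]
rack [(0.78, [627.7, -325.9, 14.8])]
mid_rails [(0.76, [581.0, -297.6, 77.1])]
flux_bottle []
battery_9v []
tape_black [(0.66, [447.4, -419.9, -4.5])]
power_attenuator [(0.58, [438.8, -328.4, -2.9])]
```

View pics/scene0.png

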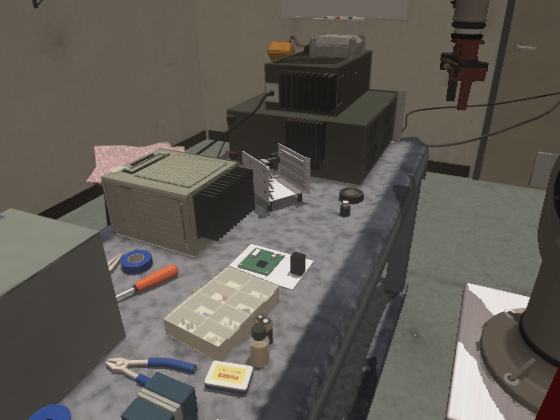

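View pics/side0.png

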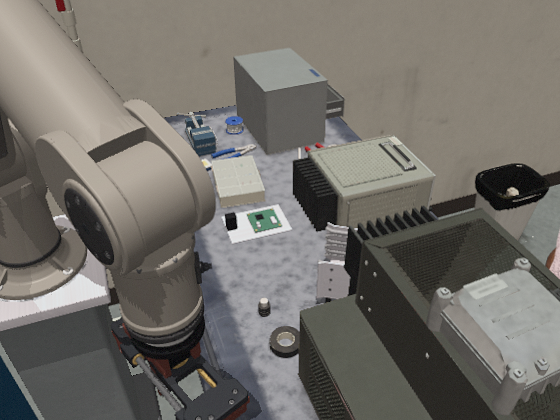

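The scene view shows the tray at about (272,265) with its black grip at (298,262). The rack is at (278,180), with the tape at (351,195) and the attenuator at (345,208). The side view puts the tray at (257,222), with the rack partly hidden at (332,265). The radio and amplifier stand close to the rack, so I'll check their clearance.

```bash
python3 - <<'E'
from h import *
c=shot('scene')
print('amp/radio bottoms',unproj(c,[[375,174],[235,150],[190,248],[255,205],[110,232]],0).round(0).tolist())
print('radio top corner at x,y of bottom corners, z=120/150/180:')
for p in unproj(c,[[190,248],[255,205],[375,174]],0): print([proj(c,[p[0],p[1],z])[0].round(0).tolist() for z in (100,130,160,200)])
o=np.array([626.5,-328,15]);a=np.radians(-31.9);R=np.array([[np.cos(a),-np.sin(a),0],[np.sin(a),np.cos(a),0],[0,0,1]])
im=cv2.resize(c['img'][100:300,180:400],None,fx=3.4,fy=3)[:,:,::-1].copy()
for sy in(-53.5,53.5):
  q=proj(c,[o+R@[x,sy,z] for x,z in((-55,0),(65,0),(65,110),(-55,110))])
  cv2.polylines(im,[((q-[180,100])*[3.4,3]).astype(int).reshape(-1,1,2)],True,(0,0,255),1)
cv2.imwrite('pics/ov.png',im)
E
```

```text
amp/radio bottoms [[434.0, -606.0, 0.0], [931.0, -624.0, 0.0], [705.0, -41.0, 0.0], [670.0, -281.0, 0.0], [920.0, -20.0, 0.0]]
radio top corner at x,y of bottom corners, z=120/150/180:
[[185.0, 208.0], [183.0, 195.0], [181.0, 181.0], [179.0, 163.0]]
[[253.0, 169.0], [253.0, 158.0], [252.0, 147.0], [252.0, 131.0]]
[[378.0, 142.0], [379.0, 132.0], [380.0, 122.0], [381.0, 108.0]]
```

View pics/ov.png

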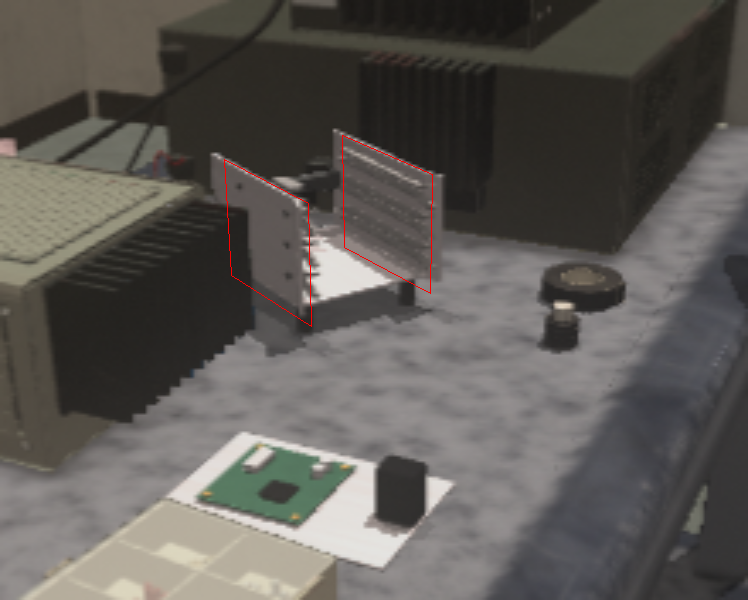

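The view shows the rack's walls matching the projected model within a few mm, with free space before its mouth. The radio is beside it at about 130–150 mm high. Now I'll go above the approach place for a close look at the rack.

```bash
python3 -m creep '[{"fingers":100,"dx":-40,"dy":-244,"dz":-390,"twist":0.93},{"fingers":100,"dx":-40,"dy":-244,"dz":-390,"twist":0.93},{"fingers":100,"dx":-40,"dy":-244,"dz":-390,"twist":0.93},{"fingers":100,"dx":-40,"dy":-244,"dz":-390,"twist":0.93},{"fingers":100,"dx":-40,"dy":-244,"dz":-390,"twist":0.93},{"fingers":100,"dx":-40,"dy":-244,"dz":-390,"twist":0.93},{"fingers":100,"dx":-40,"dy":-244,"dz":-390,"twist":0.93},{"fingers":100,"dx":-40,"dy":-244,"dz":-390,"twist":0.93},{"fingers":100,"dx":-40,"dy":-244,"dz":-390,"twist":0.93},{"fingers":100,"dx":-40,"dy":-244,"dz":-390,"twist":0.93},{"fingers":100,"dx":-40,"dy":-244,"dz":-390,"twist":0.93},{"fingers":100,"dx":-40,"dy":-244,"dz":-390,"twist":0.93},{"fingers":100,"dx":-40,"dy":-244,"dz":-390,"twist":0.93},{"fingers":100,"dx":-40,"dy":-244,"dz":-390,"twist":0.93}]'
cat > b.py <<'E'
from h import *
import sys
s=telemetry.read_state();print(s['time'],np.round(s['tool_pos'],1),np.round(s['eef_rot'],3).tolist(),s['finger_gap'],np.round(s['force'],1),np.round(s['joints'],0))
for cam in sys.argv[2].split(','):
    c=shot(cam,cam+sys.argv[1]+'.png')
    print(cam,w(c,[0,0,0]).round(0))
    for q in sys.argv[3].split(','):
        print(q,[(round(r['score'],2),w(c,r['xyz']).round(1).tolist()) for r in eyes.place_of(q,cam)[:2]])
E
python3 b.py 1 wrist,side rack,mid_rails,tray,tray_grip,tray_rear
```

```text
time: 2.22
tool_pos: [519.8, -260.2, 262.6]
eef_rot: [[-0.0, -0.529, -0.849], [-0.0, -0.849, 0.529], [-1.0, 0.0, 0.0]]
force: [-0.7, 0.5, 0.2]
finger_gap: 1.001
2.2167 [ 519.8 -260.2  262.6] [[-0.0, -0.529, -0.849], [-0.0, -0.849, 0.529], [-1.0, 0.0, 0.0]] 1.0009298267713622 [-0.7  0.5  0.2] [  20.   16.    1.  100.   -0.   64. -101.]
wrist [ 575. -295.  425.]
rack [(0.88, [625.7, -328.1, 12.5])]
mid_rails [(0.93, [580.4, -298.3, 78.8])]
tray [(0.61, [515.2, -53.6, 3.5])]
tray_grip []
tray_rear [(0.7, [593.4, -52.3, 1.5])]
side [ 236. -984.  813.]
rack [(0.69, [456.9, -53.6, 25.6]), (0.68, [627.7, -325.9, 13.8])]
mid_rails [(0.58, [582.8, -298.8, 78.2])]
tray [(0.87, [517.9, -58.2, 2.2])]
tray_grip [(0.73, [457.2, -52.7, 31.7])]
tray_rear [(0.58, [588.5, -51.2, -1.0])]
```

View pics/wrist1.png

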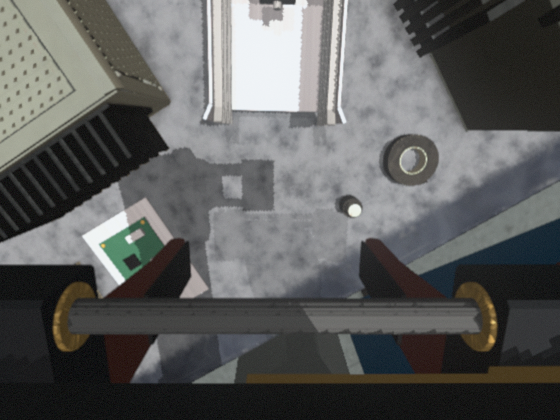

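The wrist view shows the rack mouth straight ahead, with walls at u≈208 and 345 and the mouth at v≈120. The tray is at the lower left. I'll overlay the rack's wall-top and rail lines on an enlarged crop to check yaw and centring.

```bash
python3 - <<'E'
from h import *
c=shot('wrist','wrist2.png')
a=np.radians(-31.9);R=np.array([[np.cos(a),-np.sin(a),0],[np.sin(a),np.cos(a),0],[0,0,1]])
o=np.array([579.5,-298.5,77.5])-R@[-55,0,63]
print('origin',o)
s=4.2;im=cv2.resize(c['img'][0:140,190:370],None,fx=s,fy=s,interpolation=cv2.INTER_CUBIC)[:,:,::-1].copy()
for sy in(-53.5,53.5,-46.5,46.5):
  for z,col in ((110,(0,0,255)),(97,(255,0,0))):
    if (abs(sy)<50)!=(z==97): continue
    q=proj(c,[o+R@[x,sy,z] for x in(-55,-43,20)])
    cv2.polylines(im,[((q-[190,0]+.5)*s).astype(int).reshape(-1,1,2)],False,col,1)
    print(sy,z,q.round(1).tolist())
cv2.imwrite('pics/ov2.png',im)
E
```

```text
origin [ 626.19344282 -327.56410841   14.5       ]
-53.5 110 [[336.5, 120.6], [337.1, 106.1], [340.3, 25.2]]
53.5 110 [[213.1, 121.0], [212.4, 106.5], [208.7, 25.7]]
-46.5 97 [[326.2, 120.9], [326.6, 107.0], [329.1, 29.7]]
46.5 97 [[223.3, 121.2], [222.8, 107.4], [219.8, 30.1]]
```

View pics/ov2.png

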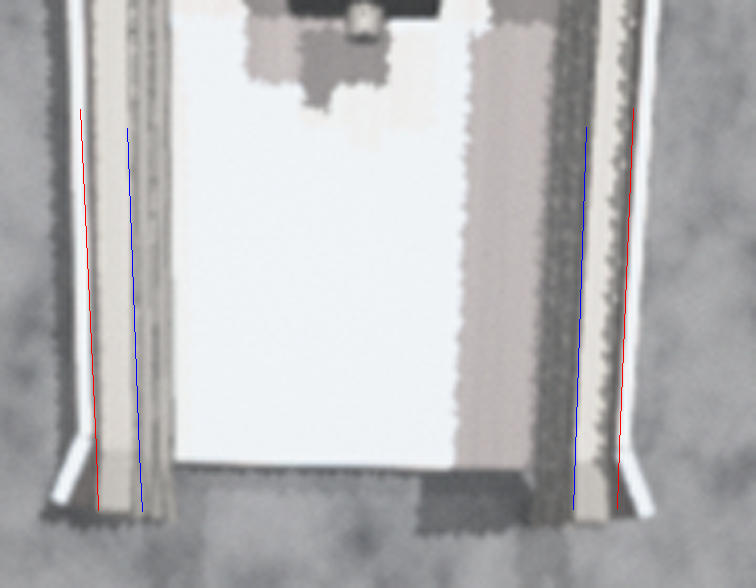

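The overlay fits laterally at the mouth, but the real walls lean about 0.02 rad clockwise of the model. I'll fit this numerically from the bright wall tops.

```bash
cat > fit.py <<'E'
from h import *
from scipy.optimize import least_squares
# fit rack yaw + lateral from wall-top strips at z = ztop
def wallpts(c,L,Rr,v0,v1,thr=200):
    g=c['img'].astype(float).min(2);out=[]
    for lo,hi in (L,Rr):
        P=[]
        for v in range(v0,v1):
            r=g[v,lo:hi];k=np.clip(r-thr,0,None)
            if k.sum()>20: P.append([(k*np.arange(lo,hi)).sum()/k.sum(),v])
        P=np.array(P);b=np.polyfit(P[:,1],P[:,0],1);e=abs(np.polyval(b,P[:,1])-P[:,0])
        P=P[e<1];out.append(P);print(len(P),np.polyfit(P[:,1],P[:,0],1).round(3))
    return out
if __name__=='__main__':
    c=shot('wrist')
    l,r=wallpts(c,(203,213),(335,351),3,98)
    l,r=[unproj(c,p,124.5) for p in(l,r)]
    for n,p in(('L',l),('R',r)):
        m=p.mean(0);d=np.linalg.svd(p-m)[2][0];d*=np.sign(d[0]);print(n,m.round(1),np.degrees(np.arctan2(d[1],d[0])).round(2))
    a=np.radians(-33.1);y=np.array([-np.sin(a),np.cos(a)])
    print('sep',(l.mean(0)-r.mean(0))[:2]@y,'center lateral offset of model mouth',np.array([579.5,-298.5])@y,'walls',((l.mean(0)+r.mean(0))/2)[:2]@y,'y',y)
E
python3 fit.py
```

```text
95 [2.20000e-02 2.07766e+02]
87 [-3.2000e-02  3.4247e+02]
L [ 656.1 -282.1  124.5] -33.41
R [ 597.4 -374.1  124.5] -31.39
sep 109.14135297481646 center lateral offset of model mouth 66.4070494966607 walls 67.44193548670015 y [0.54610196 0.83771872]
```

```bash
python3 -m creep '[{"fingers":50,"dx":0,"dy":-46,"dz":56,"twist":-0.12},{"fingers":50,"dx":40,"dy":-92,"dz":112,"twist":-0.25},{"fingers":50,"dx":73,"dy":-139,"dz":169,"twist":-0.546},{"fingers":50,"dx":73,"dy":-139,"dz":169,"twist":-0.546},{"fingers":50,"dx":73,"dy":-139,"dz":169,"twist":-0.546},{"fingers":50,"dx":73,"dy":-139,"dz":169,"twist":-0.546},{"fingers":50,"dx":73,"dy":-139,"dz":169,"twist":-0.546},{"fingers":50,"dx":73,"dy":-139,"dz":169,"twist":-0.546},{"fingers":50,"dx":73,"dy":-139,"dz":169,"twist":-0.546},{"fingers":50,"dx":73,"dy":-139,"dz":169,"twist":-0.546}]'
python3 b.py 3 wrist tray,tray_grip,tray_rear
```

```text
time: 3.75
tool_pos: [451.1, -54.3, 190.3]
eef_rot: [[0.001, -0.016, -1.0], [-0.0, -1.0, 0.016], [-1.0, 0.0, -0.001]]
force: [-0.8, -0.3, 0.3]
finger_gap: 0.5
3.75 [451.1 -54.3 190.3] [[0.001, -0.016, -1.0], [-0.0, -1.0, 0.016], [-1.0, 0.0, -0.001]] 0.5004437546939873 [-0.8 -0.3  0.3] [  9.   9. -11. 120.   2.  51. -94.]
wrist [517. -55. 353.]
tray [(0.7, [514.5, -54.9, 1.7])]
tray_grip [(0.66, [455.0, -46.6, 28.3])]
tray_rear [(0.62, [593.5, -54.5, -0.9])]
```

View pics/wrist3.png

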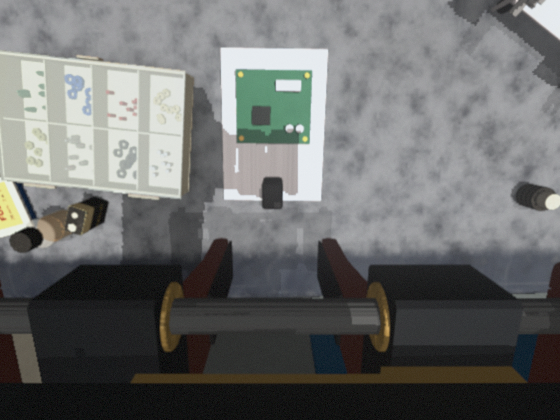

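The wrist view shows the tray with corners at about (221,48), (328,50), (322,201) and (224,199), and the grip top at about (272,192). The parts box stands clear to the left. I'll get the tray pose from its outline.

```bash
python3 - <<'E'
from h import *
c=shot('wrist')
m=cv2.inRange(c['img'],(190,190,200),(255,255,255)); 
print(unproj(c,[[221,48],[328,50],[322,201],[224,199]],3).round(1).tolist(), unproj(c,[[272,192]],45).round(1))
r=eyes.outline_of('tray','wrist')[0];M=r['pixels'].astype(np.uint8)
q,_=cv2.findContours(M,0,2);q=max(q,key=cv2.contourArea)[:,0].astype(float)
# whole-outline rectangle on plane z=3
p=unproj(c,q,3)[:,:2].astype(np.float32);print(r['score'],cv2.minAreaRect(p))
for n,s in(('left',q[:,0]<235),('right',q[:,0]>312)):
    s&=(q[:,1]>60)&(q[:,1]<185);z=p[s];k=np.polyfit(z[:,0],z[:,1],1);print(n,s.sum(),np.degrees(np.arctan(k[0])),np.polyval(k,455),np.polyval(k,515))
print('far edge x',p[q[:,1]<52].mean(0),'front',p[q[:,1]>197].mean(0))
g=eyes.outline_of('tray_grip','wrist');print([ (x['score'],x['pixels'].sum()) for x in g])
E
```

```text
[[590.7, -4.5, 3.0], [587.4, -107.2, 3.0], [438.9, -104.2, 3.0], [442.7, 0.3, 3.0]] [[457.5 -51.4  45. ]]
0.88 ((511.89593505859375, -53.159202575683594), (104.22615814208984, 157.5069122314453), 88.32576751708984)
left 12 -1.86601257052246 -0.056266704830751024 -2.0110416774803426
right 16 -1.4991334667769836 -103.19118477154758 -104.76143201236115
far edge x [589.6122  -61.11409] front [439.25592  -53.702583]
[(0.73, np.int64(15876))]
```

```bash
python3 -m creep '[{"fingers":50,"dx":35,"dy":-2,"dz":-3,"twist":0.014},{"fingers":50,"dx":70,"dy":-2,"dz":-3,"twist":0.014},{"fingers":50,"dx":105,"dy":-2,"dz":-3,"twist":0.014},{"fingers":50,"dx":135,"dy":-2,"dz":-3,"twist":0.014},{"fingers":50,"dx":160,"dy":-2,"dz":-3,"twist":0.014},{"fingers":50,"dx":172,"dy":-2,"dz":-3,"twist":0.014},{"fingers":50,"dx":179,"dy":-2,"dz":-3,"twist":0.014},{"fingers":50,"dx":179,"dy":-2,"dz":-3,"twist":0.014},{"fingers":0,"dx":179,"dy":-2,"dz":-3,"twist":0.014},{"fingers":0,"dx":179,"dy":-2,"dz":-3,"twist":0.014},{"fingers":0,"dx":179,"dy":-2,"dz":-3,"twist":0.014},{"fingers":0,"dx":179,"dy":-2,"dz":-3,"twist":0.014},{"fingers":0,"dx":179,"dy":-2,"dz":-3,"twist":0.014},{"fingers":0,"dx":179,"dy":-2,"dz":-3,"twist":0.014},{"fingers":0,"dx":179,"dy":-2,"dz":-3,"twist":0.014},{"fingers":0,"dx":179,"dy":-2,"dz":-3,"twist":0.014}]'
```

```text
time: 5.43
tool_pos: [453.9, -51.2, 11.6]
eef_rot: [[0.002, -0.028, -1.0], [-0.0, -1.0, 0.028], [-1.0, 0.0, -0.002]]
force: [-1.2, -0.4, 6.8]
finger_gap: 0.226
```

```bash
python3 -m creep '[{"fingers":0,"dx":-8},{"fingers":0,"dx":-20},{"fingers":0,"dx":-40},{"fingers":0,"dx":-60},{"fingers":0,"dx":-80},{"fingers":0,"dx":-95},{"fingers":0,"dx":-100},{"fingers":0,"dx":-100},{"fingers":0,"dx":-100}]'
python3 b.py 4 wrist,scene,side tray,tray_grip,tray_rear
```

```text
5.4333 [453.9 -51.2  11.6] [[0.002, -0.028, -1.0], [-0.0, -1.0, 0.028], [-1.0, 0.0, -0.002]] 0.22575284820785754 [-1.2 -0.4  6.8] [   6.   27.   -9.  127.    9.   27. -101.]
wrist [519. -53. 174.]
tray [(0.57, [513.3, -51.7, 1.2])]
tray_grip [(0.68, [456.5, -45.4, 30.5])]
tray_rear []
scene [193. 577. 505.]
tray [(0.62, [518.6, -54.6, -0.0])]
tray_grip [(0.67, [457.1, -53.8, 25.7]), (0.35, [433.2, 133.9, -0.6])]
tray_rear [(0.93, [591.5, -57.3, -1.2]), (0.55, [433.2, 138.2, 0.1])]
side [ 236. -984.  813.]
tray [(0.57, [517.1, -51.4, 0.6])]
tray_grip [(0.68, [457.3, -49.1, 29.9]), (0.61, [448.6, -418.9, -5.7])]
tray_rear [(0.83, [588.7, -57.0, 0.2])]validation failed for argument at $[0]...
```

View pics/wrist4.png

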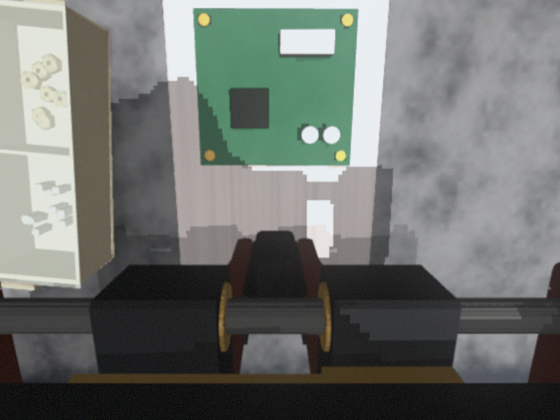

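The call was refused because a row needs all keys, so the arm has not moved. The view shows the jaws closed on the grip at (275,260), with the board straight ahead.

```bash
python3 -m creep '[{"fingers":0,"dx":-8,"dy":0,"dz":0,"twist":0},{"fingers":0,"dx":-20,"dy":0,"dz":0,"twist":0},{"fingers":0,"dx":-40,"dy":0,"dz":0,"twist":0},{"fingers":0,"dx":-60,"dy":0,"dz":0,"twist":0},{"fingers":0,"dx":-80,"dy":0,"dz":0,"twist":0},{"fingers":0,"dx":-95,"dy":0,"dz":0,"twist":0},{"fingers":0,"dx":-100,"dy":0,"dz":0,"twist":0},{"fingers":0,"dx":-100,"dy":0,"dz":0,"twist":0},{"fingers":0,"dx":-100,"dy":0,"dz":0,"twist":0}]' && python3 b.py 5 scene,side tray,tray_grip,tray_rear
```

```text
time: 6.78
tool_pos: [452.7, -51.0, 110.4]
eef_rot: [[-0.0, -0.027, -1.0], [-0.0, -1.0, 0.027], [-1.0, 0.0, 0.0]]
force: [0.7, -0.2, -1.9]
finger_gap: 0.229
6.7833 [452.7 -51.  110.4] [[-0.0, -0.027, -1.0], [-0.0, -1.0, 0.027], [-1.0, 0.0, 0.0]] 0.22907941412400662 [ 0.7 -0.2 -1.9] [  8.  16. -11. 124.   5.  41. -98.]
scene [193. 577. 505.]
tray [(0.82, [516.8, -55.3, 100.7])]
tray_grip [(0.69, [456.5, -51.1, 124.0]), (0.38, [434.1, 137.1, -0.4])]
tray_rear [(0.6, [588.8, -54.3, 100.0])]
side [ 236. -984.  813.]
tray [(0.63, [514.7, -52.9, 99.5])]
tray_grip [(0.71, [458.1, -50.9, 126.8])]
tray_rear [(0.84, [588.6, -57.2, 96.2])]
```

```bash
python3 -m creep '[{"fingers":0,"dx":0,"dy":8,"dz":0,"twist":0.02},{"fingers":0,"dx":2,"dy":24,"dz":0,"twist":0.07},{"fingers":0,"dx":4,"dy":46,"dz":-1,"twist":0.14},{"fingers":0,"dx":6,"dy":68,"dz":-2,"twist":0.21},{"fingers":0,"dx":8,"dy":90,"dz":-2,"twist":0.28},{"fingers":0,"dx":10,"dy":112,"dz":-3,"twist":0.35},{"fingers":0,"dx":12,"dy":132,"dz":-3,"twist":0.42},{"fingers":0,"dx":14,"dy":150,"dz":-3,"twist":0.48},{"fingers":0,"dx":14,"dy":162,"dz":-4,"twist":0.52},{"fingers":0,"dx":14,"dy":166,"dz":-4,"twist":0.538},{"fingers":0,"dx":14,"dy":166,"dz":-4,"twist":0.538},{"fingers":0,"dx":14,"dy":166,"dz":-4,"twist":0.538},{"fingers":0,"dx":14,"dy":166,"dz":-4,"twist":0.538}]' && python3 b.py 6 wrist,scene,side tray,tray_grip,tray_rear,rack,mid_rails
```

```text
time: 8.27
tool_pos: [453.0, -215.6, 96.7]
eef_rot: [[0.0, -0.533, -0.846], [0.001, -0.846, 0.533], [-1.0, -0.001, 0.0]]
force: [0.5, 0.7, -2.7]
finger_gap: 0.224
8.2667 [ 453.  -215.6   96.7] [[0.0, -0.533, -0.846], [0.001, -0.846, 0.533], [-1.0, -0.001, 0.0]] 0.22406481950338542 [ 0.5  0.7 -2.7] [  19.   21.   -1.  119.    0.   40. -104.]
wrist [ 508. -251.  259.]
tray [(0.7, [505.6, -247.4, 83.8])]
tray_grip [(0.92, [455.2, -210.1, 115.8])]
tray_rear []
rack []
mid_rails []
scene [193. 577. 505.]
tray [(0.59, [505.3, -252.4, 86.1])]
tray_grip [(0.71, [456.7, -220.2, 113.3]), (0.21, [434.0, 136.8, -1.7])]
tray_rear [(0.83, [567.7, -289.7, 82.7])]
rack [(0.75, [626.2, -332.0, 15.9])]
mid_rails [(0.76, [576.4, -299.1, 82.0]), (0.63, [455.9, -218.2, 112.5])]
side [ 236. -984.  813.]
tray [(0.65, [502.4, -253.2, 88.9])]
tray_grip [(0.95, [456.9, -215.4, 112.1])]
tray_rear [(0.95, [567.7, -292.9, 83.1]), (0.5, [441.5, -329.1, -1.6])]
rack [(0.92, [627.9, -328.3, 14.4])]
mid_rails [(0.72, [582.6, -297.8, 76.6])]
```

View pics/wrist6.png

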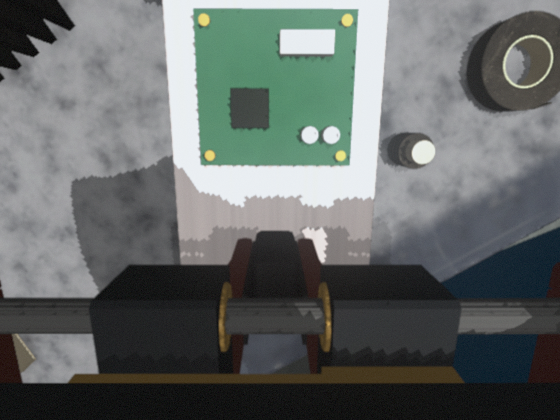

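The wrist view shows the tray held straight, with its edges symmetric about u≈276 (164–388 at the top, 180–372 at the bottom) and no droop. Next I'll measure its lateral position with the same camera that measured the rack walls.

```bash
python3 - <<'E'
from h import *
c=shot('wrist');im=c['img'].astype(float)
g=cv2.GaussianBlur(c['img'],(3,3),0).astype(float).mean(2)
y=np.array([.536,.844]);o=np.array([626.75,-328.1])
res=[]
for lo,hi,sg in((155,190,1),(362,398,-1)):
    P=[]
    for v in range(5,170,3):
        d=np.diff(g[v,lo:hi])*sg;k=d.argmax()
        if d[k]>15:P.append([lo+k+.5,v])
    P=np.array(P,float);b=np.polyfit(P[:,1],P[:,0],1);P=P[abs(np.polyval(b,P[:,1])-P[:,0])<1.2];b=np.polyfit(P[:,1],P[:,0],1)
    L=unproj(c,[[np.polyval(b,v),v] for v in(5,165)],88.1)[:,:2]
    d=L[0]-L[1];print(len(P),b.round(4),'yaw',np.degrees(np.arctan2(d[1],d[0])).round(2));res.append(L)
m=(res[0]+res[1])/2;d=m[0]-m[1];print('width',np.linalg.norm(res[0]-res[1],axis=1),'mid lateral vs rack',(m-o)@y,'mid yaw',np.degrees(np.arctan2(d[1],d[0])),'x',(m-o)@[.844,-.536])
E
```

```text
55 [7.010000e-02 1.616911e+02] yaw -32.53
55 [-7.350000e-02  3.886067e+02] yaw -32.47
width [103.268084   103.35074301] mid lateral vs rack [0.08965415 0.19434027] mid yaw -32.50081254111052 x [ -86.73579977 -159.56095206]
```

The tray is within 0.2 mm and 0.1° of the rack axis in the same camera. I'll lower it about 4.5 mm to slot height and ease in, watching the force.

```bash
python3 -m creep '[{"fingers":0,"dx":2,"dy":0,"dz":0,"twist":0},{"fingers":0,"dx":4.5,"dy":0,"dz":0,"twist":0},{"fingers":0,"dx":4.5,"dy":0,"dz":-3,"twist":0},{"fingers":0,"dx":4.5,"dy":0,"dz":-6,"twist":0},{"fingers":0,"dx":4.5,"dy":0,"dz":-9,"twist":0},{"fingers":0,"dx":4.5,"dy":0,"dz":-12,"twist":0},{"fingers":0,"dx":4.5,"dy":0,"dz":-14,"twist":0},{"fingers":0,"dx":4.5,"dy":0,"dz":-16,"twist":0},{"fingers":0,"dx":4.5,"dy":0,"dz":-18,"twist":0},{"fingers":0,"dx":4.5,"dy":0,"dz":-20,"twist":0},{"fingers":0,"dx":4.5,"dy":0,"dz":-22,"twist":0},{"fingers":0,"dx":4.5,"dy":0,"dz":-22,"twist":0}]' && python3 b.py 7 scene,side tray,tray_rear,mid_rails && python3 - <<'E'
import cv2,numpy as np
a=cv2.imread('pics/side7.png');b=cv2.imread('pics/scene7.png')
print(a.shape)
A=cv2.resize(a[190:330,220:380],None,fx=2.5,fy=2.5,interpolation=2);B=cv2.resize(b[130:270,220:340],None,fx=2.5,fy=2.5,interpolation=2)
cv2.imwrite('pics/c7.png',np.hstack([A,B]))
E
```

```text
time: 10.22
tool_pos: [471.6, -229.0, 92.2]
eef_rot: [[0.0, -0.536, -0.844], [-0.0, -0.844, 0.536], [-1.0, -0.0, -0.0]]
force: [-0.0, 0.1, -1.7]
finger_gap: 0.225
10.2167 [ 471.6 -229.    92.2] [[0.0, -0.536, -0.844], [-0.0, -0.844, 0.536], [-1.0, -0.0, -0.0]] 0.22547250028887358 [-0.   0.1 -1.7] [  19.   23.   -0.  116.    0.   41. -104.]
scene [193. 577. 505.]
tray [(0.91, [522.4, -265.6, 82.0])]
tray_rear [(0.98, [587.9, -302.4, 83.6])]
mid_rails [(0.98, [576.5, -301.7, 78.8])]
side [ 236. -984.  813.]
tray [(0.71, [524.3, -266.7, 82.3])]
tray_rear [(0.64, [585.6, -302.1, 80.7])]
mid_rails [(0.57, [581.0, -298.0, 78.0])]
(420, 560, 3)
```

View pics/c7.png

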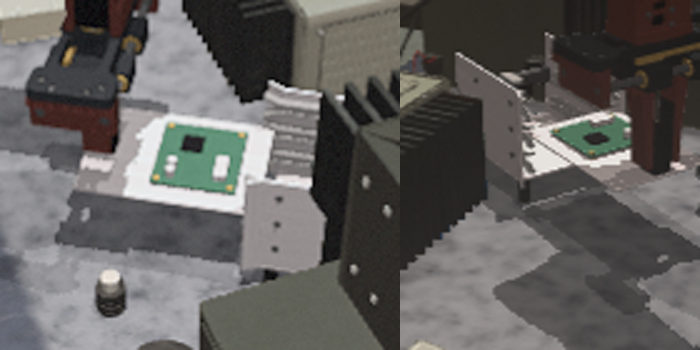

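The crops show the far edge just inside the mouth at middle-rail height, straight between the walls, and no contact force. I'll continue gently.

```bash
python3 -m creep '[{"fingers":0,"dx":0,"dy":0,"dz":-2,"twist":0},{"fingers":0,"dx":0,"dy":0,"dz":-4,"twist":0},{"fingers":0,"dx":0,"dy":0,"dz":-6,"twist":0},{"fingers":0,"dx":0,"dy":0,"dz":-8,"twist":0},{"fingers":0,"dx":0,"dy":0,"dz":-10,"twist":0},{"fingers":0,"dx":0,"dy":0,"dz":-12,"twist":0},{"fingers":0,"dx":0,"dy":0,"dz":-12,"twist":0}]' ; python3 -m creep '[{"fingers":0,"dx":0,"dy":0,"dz":-2,"twist":0},{"fingers":0,"dx":0,"dy":0,"dz":-4,"twist":0},{"fingers":0,"dx":0,"dy":0,"dz":-6,"twist":0},{"fingers":0,"dx":0,"dy":0,"dz":-8,"twist":0},{"fingers":0,"dx":0,"dy":0,"dz":-8,"twist":0}]'; python3 b.py 8 scene,side tray,tray_rear
```

```text
time: 11.2
tool_pos: [481.9, -235.5, 92.2]
eef_rot: [[0.0, -0.536, -0.844], [-0.0, -0.844, 0.536], [-1.0, -0.0, -0.0]]
force: [0.4, -0.5, -3.0]
finger_gap: 0.226
time: 11.62
tool_pos: [488.6, -239.8, 92.2]
eef_rot: [[0.0, -0.536, -0.844], [-0.0, -0.844, 0.536], [-1.0, -0.0, -0.001]]
force: [-0.3, 0.3, -2.2]
finger_gap: 0.227
11.6167 [ 488.6 -239.8   92.2] [[0.0, -0.536, -0.844], [-0.0, -0.844, 0.536], [-1.0, -0.0, -0.001]] 0.22732513593228384 [-0.3  0.3 -2.2] [  20.   25.   -0.  114.    0.   42. -103.]
scene [193. 577. 505.]
tray [(0.93, [543.7, -275.1, 80.6]), (0.53, [577.8, -303.0, 83.2])]
tray_rear [(0.59, [604.9, -311.2, 83.1])]
side [ 236. -984.  813.]
tray [(0.94, [539.7, -272.4, 84.9])]
tray_rear [(0.94, [604.8, -311.9, 77.6])]
```

```bash
python3 -m creep '[{"fingers":0,"dx":0,"dy":0,"dz":-3,"twist":0},{"fingers":0,"dx":0,"dy":0,"dz":-6,"twist":0},{"fingers":0,"dx":0,"dy":0,"dz":-9,"twist":0},{"fingers":0,"dx":0,"dy":0,"dz":-12,"twist":0},{"fingers":0,"dx":0,"dy":0,"dz":-15,"twist":0},{"fingers":0,"dx":0,"dy":0,"dz":-18,"twist":0},{"fingers":0,"dx":0,"dy":0,"dz":-20,"twist":0},{"fingers":0,"dx":0,"dy":0,"dz":-20,"twist":0}]' ; python3 -m creep '[{"fingers":0,"dx":0,"dy":0,"dz":-3,"twist":0},{"fingers":0,"dx":0,"dy":0,"dz":-6,"twist":0},{"fingers":0,"dx":0,"dy":0,"dz":-9,"twist":0},{"fingers":0,"dx":0,"dy":0,"dz":-12,"twist":0},{"fingers":0,"dx":0,"dy":0,"dz":-15,"twist":0},{"fingers":0,"dx":0,"dy":0,"dz":-18,"twist":0},{"fingers":0,"dx":0,"dy":0,"dz":-20,"twist":0},{"fingers":0,"dx":0,"dy":0,"dz":-20,"twist":0}]'
```

```text
time: 12.58
tool_pos: [505.5, -250.5, 92.2]
eef_rot: [[0.0, -0.536, -0.844], [-0.0, -0.844, 0.536], [-1.0, -0.0, -0.0]]
force: [-0.5, -0.4, -2.1]
finger_gap: 0.226
time: 13.25
tool_pos: [522.4, -261.2, 92.2]
eef_rot: [[0.0, -0.536, -0.844], [-0.0, -0.844, 0.536], [-1.0, -0.0, -0.0]]
force: [-0.2, 0.5, -2.5]
finger_gap: 0.224
```

```bash
python3 -m creep '[{"fingers":0,"dx":0,"dy":0,"dz":-2,"twist":0},{"fingers":0,"dx":0,"dy":0,"dz":-4,"twist":0},{"fingers":0,"dx":0,"dy":0,"dz":-6,"twist":0},{"fingers":0,"dx":0,"dy":0,"dz":-8,"twist":0},{"fingers":0,"dx":0,"dy":0,"dz":-10,"twist":0},{"fingers":0,"dx":0,"dy":0,"dz":-12,"twist":0},{"fingers":0,"dx":0,"dy":0,"dz":-14,"twist":0},{"fingers":0,"dx":0,"dy":0,"dz":-16,"twist":0},{"fingers":0,"dx":0,"dy":0,"dz":-18,"twist":0},{"fingers":0,"dx":0,"dy":0,"dz":-20,"twist":0},{"fingers":0,"dx":0,"dy":0,"dz":-22,"twist":0},{"fingers":0,"dx":0,"dy":0,"dz":-22,"twist":0}]'; for i in 1 2 3; do python3 -m creep '[{"fingers":0,"dx":0,"dy":0,"dz":-0.7,"twist":0},{"fingers":0,"dx":0,"dy":0,"dz":-1.4,"twist":0},{"fingers":0,"dx":0,"dy":0,"dz":-2,"twist":0},{"fingers":0,"dx":0,"dy":0,"dz":-2,"twist":0}]' | grep -E 'time|pos|force'; done
```

```text
time: 14.25
tool_pos: [540.8, -273.0, 92.1]
eef_rot: [[0.0, -0.536, -0.844], [-0.0, -0.844, 0.536], [-1.0, 0.0, -0.0]]
force: [0.5, -0.1, -1.9]
finger_gap: 0.224
time: 14.58
tool_pos: [542.3, -273.8, 92.2]
force: [-0.9, -0.7, -3.0]
time: 14.92
tool_pos: [544.0, -274.9, 92.2]
force: [0.6, 0.7, -2.1]
time: 15.25
tool_pos: [545.7, -276.0, 92.2]
force: [0.9, -0.5, -2.0]
```

```bash
python3 -m creep '[{"fingers":0,"dx":0,"dy":0,"dz":-0.5,"twist":0},{"fingers":0,"dx":0,"dy":0,"dz":-1,"twist":0},{"fingers":0,"dx":0,"dy":0,"dz":-1.5,"twist":0},{"fingers":0,"dx":0,"dy":0,"dz":-1.5,"twist":0}]' | grep -E 'pos|force'; python3 -m creep '[{"fingers":0,"dx":0,"dy":0,"dz":-0.5,"twist":0},{"fingers":0,"dx":0,"dy":0,"dz":-1,"twist":0},{"fingers":0,"dx":0,"dy":0,"dz":-1.5,"twist":0},{"fingers":0,"dx":0,"dy":0,"dz":-1.5,"twist":0}]' | grep -E 'pos|force'
```

```text
tool_pos: [546.9, -276.8, 92.2]
force: [-0.1, 0.5, -2.0]
tool_pos: [548.2, -277.6, 92.2]
force: [0.1, -0.3, -2.4]
```

```bash
python3 -m creep '[{"fingers":0,"dx":0,"dy":0,"dz":-0.5,"twist":0},{"fingers":0,"dx":0,"dy":0,"dz":-1,"twist":0},{"fingers":0,"dx":0,"dy":0,"dz":-1.5,"twist":0},{"fingers":0,"dx":0,"dy":0,"dz":-1.5,"twist":0}]' | grep -E 'pos|force'
```

```text
tool_pos: [549.4, -278.4, 92.2]
force: [-0.2, 0.0, -3.0]
```

```bash
python3 -m creep '[{"fingers":0,"dx":0,"dy":0,"dz":-0.5,"twist":0},{"fingers":0,"dx":0,"dy":0,"dz":-1,"twist":0},{"fingers":0,"dx":0,"dy":0,"dz":-1.5,"twist":0},{"fingers":0,"dx":0,"dy":0,"dz":-1.5,"twist":0}]' | grep -E 'pos|force'
```

```text
tool_pos: [550.7, -279.2, 92.1]
force: [-0.9, 0.2, -1.6]
```

```bash
python3 -m creep '[{"fingers":0,"dx":0,"dy":0,"dz":-0.5,"twist":0},{"fingers":0,"dx":0,"dy":0,"dz":-1,"twist":0},{"fingers":0,"dx":0,"dy":0,"dz":-1,"twist":0}]' | grep -E 'pos|force'
```

```text
tool_pos: [551.5, -279.7, 92.2]
force: [-0.0, 0.8, -2.1]
```

```bash
python3 -m creep '[{"fingers":0,"dx":0,"dy":0,"dz":-0.5,"twist":0},{"fingers":0,"dx":0,"dy":0,"dz":-1,"twist":0},{"fingers":0,"dx":0,"dy":0,"dz":-1,"twist":0}]' | grep -E 'pos|force'
```

```text
tool_pos: [552.4, -280.3, 92.1]
force: [-0.9, -0.0, -2.0]
```

```bash
python3 -m creep '[{"fingers":0,"dx":0,"dy":0,"dz":-0.5,"twist":0},{"fingers":0,"dx":0,"dy":0,"dz":-1,"twist":0},{"fingers":0,"dx":0,"dy":0,"dz":-1,"twist":0}]' | grep -E 'pos|force'; python3 b.py 9 side,scene tray_rear,interlock_pin
```

```text
tool_pos: [553.2, -280.8, 92.1]
force: [0.2, -0.7, -2.5]
17.3333 [ 553.2 -280.8   92.1] [[-0.0, -0.536, -0.844], [-0.0, -0.844, 0.536], [-1.0, 0.0, 0.0]] 0.22946437683595364 [ 0.2 -0.7 -2.5] [  21.   31.    0.  103.   -0.   46. -101.]
side [ 236. -984.  813.]
tray_rear [(0.41, [449.2, -418.2, -1.4])]Traceback (most recent call last):
  File "b.py", line 8, in <module>
    print(q,[(round(r['score'],2),w(c,r['xyz']).round(1).tolist()) for r in eyes.place_of(q,cam)[:2]])
                                                                            ~~~~~~~~~~~~~^^^^^^^
ValueError: it knows: battery_9v, flux_bottle, mid_rails, power_attenuator, rack, tape_black, tray, tray_grip, tray_rear
```

```bash
python3 -m creep '[{"fingers":0,"dx":0,"dy":0,"dz":-0.5,"twist":0},{"fingers":0,"dx":0,"dy":0,"dz":-1,"twist":0},{"fingers":0,"dx":0,"dy":0,"dz":-1,"twist":0}]' | grep -E 'pos|force'
```

```text
tool_pos: [554.1, -281.3, 92.1]
force: [-0.9, 1.0, -1.9]
```

```bash
python3 -m creep '[{"fingers":0,"dx":0,"dy":0,"dz":-0.5,"twist":0},{"fingers":0,"dx":0,"dy":0,"dz":-1,"twist":0},{"fingers":0,"dx":0,"dy":0,"dz":-1,"twist":0}]' | grep -E 'pos|force'
```

```text
tool_pos: [554.4, -281.5, 92.0]
force: [-2.4, 1.4, -2.7]
```

```bash
python3 -m creep '[{"fingers":0,"dx":0,"dy":0,"dz":-0.3,"twist":0},{"fingers":0,"dx":0,"dy":0,"dz":-0.6,"twist":0},{"fingers":0,"dx":0,"dy":0,"dz":-0.6,"twist":0}]' | grep -E 'time|pos|force|gap'
```

```text
time: 18.18
tool_pos: [554.4, -281.5, 91.9]
force: [-4.2, 3.7, 0.4]
finger_gap: 0.223
```

Motion stopped with about 5.6 N straight back along the rack axis, at far edge x≈+50 mm, which is within the expected 43–55 mm. I'll push slightly more and take a look.

```bash
python3 -m creep '[{"fingers":0,"dx":0,"dy":0,"dz":-0.4,"twist":0},{"fingers":0,"dx":0,"dy":0,"dz":-0.8,"twist":0},{"fingers":0,"dx":0,"dy":0,"dz":-0.8,"twist":0}]' | grep -E 'time|pos|force|gap'; python3 - <<'E'
from h import *
s=telemetry.read_state();print(s['wrist_torque'])
c=shot('scene','scene10.png');d=shot('side','side10.png');e=shot('wrist','wrist10.png')
A=cv2.resize(c['img'][135:225,225:325],None,fx=4,fy=4,interpolation=2);B=cv2.resize(e['img'][0:180,140:400],(400,360),interpolation=2)
cv2.imwrite('pics/c10.png',np.hstack([A,B])[:,:,::-1])
E
```

```text
time: 18.43
tool_pos: [554.5, -281.5, 91.7]
force: [-5.5, 4.0, 0.3]
finger_gap: 0.225
[ 0.86492783  1.25982157 -0.05558499]
```

View pics/c10.png

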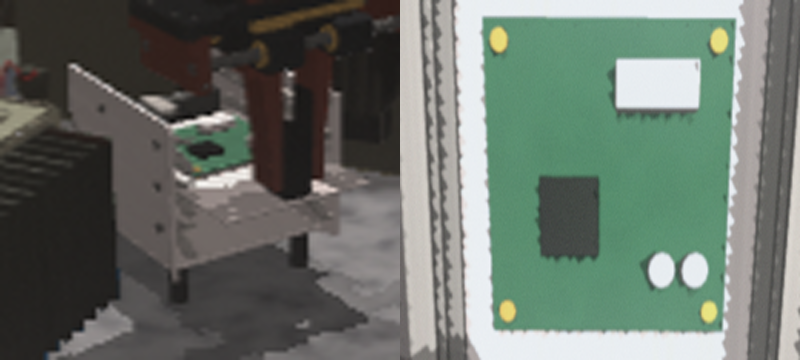

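The tray sits straight between the rails. I'll make one more modest push to confirm a hard stop.

```bash
python3 -m creep '[{"fingers":0,"dx":0,"dy":0,"dz":-0.4,"twist":0},{"fingers":0,"dx":0,"dy":0,"dz":-0.8,"twist":0},{"fingers":0,"dx":0,"dy":0,"dz":-1.2,"twist":0},{"fingers":0,"dx":0,"dy":0,"dz":-1.2,"twist":0},{"fingers":0,"dx":0,"dy":0,"dz":-1.2,"twist":0}]' | grep -E 'time|pos|force|gap'; python3 b.py 11 wrist tray,tray_grip
```

```text
time: 19.0
tool_pos: [554.5, -281.6, 91.4]
force: [-8.2, 4.6, 1.2]
finger_gap: 0.223
19.0 [ 554.5 -281.6   91.4] [[-0.005, -0.535, -0.845], [0.003, -0.845, 0.535], [-1.0, 0.0, 0.006]] 0.22280034577891875 [-8.2  4.6  1.2] [  21.   31.    0.  103.   -0.   47. -101.]
wrist [ 611. -317.  253.]
tray [(0.78, [607.1, -314.8, 81.4])]
tray_grip [(0.93, [558.1, -275.8, 108.7])]
```

Hard stop confirmed: 9 N with no motion. I'll relax the push, then open the jaws.

```bash
python3 -m creep '[{"fingers":0,"dx":0,"dy":0,"dz":1,"twist":0},{"fingers":0,"dx":0,"dy":0,"dz":2,"twist":0},{"fingers":0,"dx":0,"dy":0,"dz":2,"twist":0}]' | grep -E 'pos|force'; python3 -m creep '[{"fingers":30,"dx":0,"dy":0,"dz":0,"twist":0},{"fingers":40,"dx":0,"dy":0,"dz":0,"twist":0},{"fingers":50,"dx":0,"dy":0,"dz":0,"twist":0},{"fingers":50,"dx":0,"dy":0,"dz":0,"twist":0},{"fingers":50,"dx":0,"dy":0,"dz":0,"twist":0},{"fingers":50,"dx":0,"dy":0,"dz":0,"twist":0}]'; python3 b.py 12 wrist,scene,side tray,tray_grip
```

```text
tool_pos: [554.4, -281.5, 91.6]
force: [-3.7, 2.4, -3.5]
time: 19.9
tool_pos: [555.8, -282.4, 92.5]
eef_rot: [[0.001, -0.536, -0.844], [-0.0, -0.844, 0.536], [-1.0, -0.0, -0.001]]
force: [-0.0, -0.0, 0.1]
finger_gap: 0.498
19.9 [ 555.8 -282.4   92.5] [[0.001, -0.536, -0.844], [-0.0, -0.844, 0.536], [-1.0, -0.0, -0.001]] 0.49832531369731875 [-0.  -0.   0.1] [  21.   31.    0.  103.   -0.   47. -101.]
wrist [ 611. -317.  255.]
tray [(0.89, [606.8, -316.5, 80.6])]
tray_grip [(0.94, [556.1, -276.2, 107.2])]
scene [193. 577. 505.]
tray [(0.7, [611.3, -319.9, 74.7])]
tray_grip [(0.62, [554.9, -282.6, 106.8])]
side [ 236. -984.  813.]
tray [(0.86, [606.2, -315.5, 78.1])]
tray_grip [(0.61, [555.7, -280.3, 106.3])]
```

Released with zero residual force. Now I'll lift straight up and clear away, then check.

```bash
python3 -m creep '[{"fingers":50,"dx":-5,"dy":0,"dz":0,"twist":0},{"fingers":50,"dx":-15,"dy":0,"dz":0,"twist":0},{"fingers":50,"dx":-30,"dy":0,"dz":0,"twist":0},{"fingers":50,"dx":-50,"dy":0,"dz":0,"twist":0},{"fingers":50,"dx":-75,"dy":0,"dz":0,"twist":0},{"fingers":50,"dx":-105,"dy":0,"dz":0,"twist":0},{"fingers":50,"dx":-135,"dy":0,"dz":0,"twist":0},{"fingers":50,"dx":-160,"dy":0,"dz":20,"twist":0},{"fingers":50,"dx":-170,"dy":0,"dz":40,"twist":0},{"fingers":50,"dx":-170,"dy":0,"dz":50,"twist":0},{"fingers":50,"dx":-170,"dy":0,"dz":50,"twist":0},{"fingers":50,"dx":-170,"dy":0,"dz":50,"twist":0}]'; python3 b.py 13 scene,side,wrist tray,tray_grip,tray_rear,rack,tape_black,power_attenuator; python3 - <<'E'
import cv2
a=cv2.imread('pics/wrist13.png');cv2.imwrite('pics/w13.png',cv2.resize(a[0:330,120:440],None,fx=1.8,fy=1.8,interpolation=2))
E
```

```text
time: 21.35
tool_pos: [512.8, -255.2, 261.9]
eef_rot: [[-0.0, -0.535, -0.845], [0.0, -0.845, 0.535], [-1.0, 0.0, 0.0]]
force: [-0.1, -0.4, 0.0]
finger_gap: 0.501
21.35 [ 512.8 -255.2  261.9] [[-0.0, -0.535, -0.845], [0.0, -0.845, 0.535], [-1.0, 0.0, 0.0]] 0.501119272160452 [-0.1 -0.4  0. ] [  20.   16.    0.  101.   -0.   63. -102.]
scene [193. 577. 505.]
tray [(0.8, [607.4, -319.2, 76.8])]
tray_grip [(0.98, [555.7, -284.4, 104.2])]
tray_rear [(0.76, [667.3, -350.5, 80.1])]
rack [(0.67, [623.7, -331.3, 17.6]), (0.23, [667.7, -356.5, 79.4])]
tape_black [(0.78, [454.6, -415.7, 1.3])]
power_attenuator [(0.57, [440.7, -329.7, 6.3])]
side [ 236. -984.  813.]
tray [(0.73, [605.4, -313.4, 79.8])]
tray_grip [(0.68, [555.8, -282.2, 107.1])]
tray_rear []
rack [(0.82, [629.2, -326.6, 11.7]), (0.49, [447.9, -419.1, -5.0])]
tape_black [(0.87, [450.0, -417.5, -4.3])]
power_attenuator [(0.71, [441.5, -330.0, -3.3])]
wrist [ 569. -291.  424.]
tray [(0.89, [605.4, -317.3, 77.6])]
tray_grip [(0.81, [553.3, -278.6, 109.4])]
tray_rear []
rack []
tape_black [(0.95, [454.8, -415.5, -2.1])]
power_attenuator [(0.65, [439.8, -326.9, -1.4])]
```

View pics/w13.png

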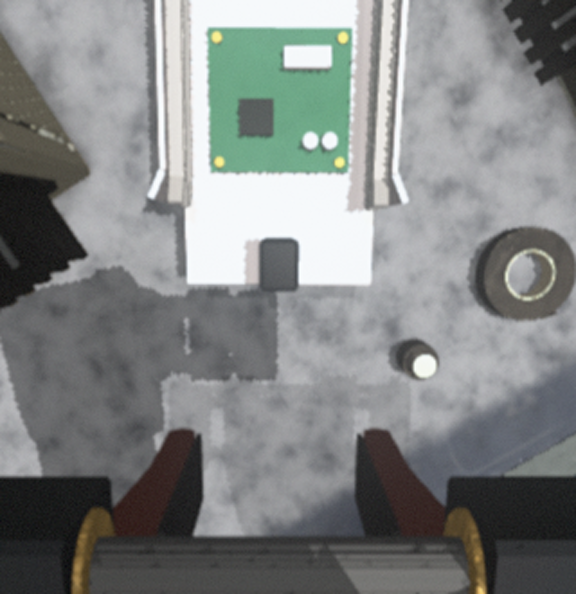

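The view shows the tray straight and centred between the walls, with the tape and attenuator where they were. I'll step 60 mm ahead for one look at the far edge and interlock block.

```bash
python3 -m creep '[{"fingers":50,"dx":0,"dy":0,"dz":-20,"twist":0},{"fingers":50,"dx":0,"dy":0,"dz":-40,"twist":0},{"fingers":50,"dx":0,"dy":0,"dz":-60,"twist":0},{"fingers":50,"dx":0,"dy":0,"dz":-60,"twist":0},{"fingers":50,"dx":0,"dy":0,"dz":-60,"twist":0}]'|grep -E 'pos|force'; python3 - <<'E'
from h import *
c=shot('wrist');np.save('c.npy',c,allow_pickle=True)
im=c['img'][0:150,190:370]
cv2.imwrite('pics/w14.png',cv2.resize(im,None,fx=4,fy=4,interpolation=cv2.INTER_CUBIC)[:,:,::-1])
E
```

```text
tool_pos: [564.0, -287.7, 261.7]
force: [0.1, 0.5, 0.4]
```

View pics/w14.png

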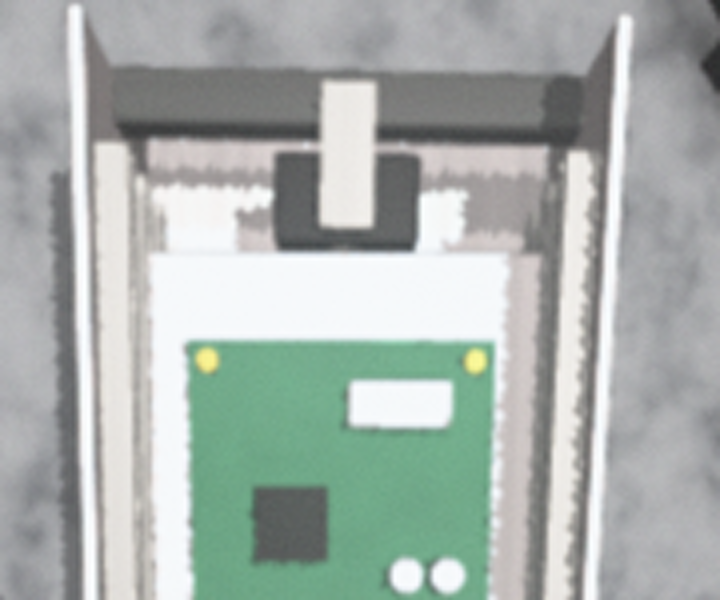

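The far edge (crop row 253) lies right against the interlock block (row ~247) with no plunger showing between, and it is straight and centred. I'm handing in.

```bash
python3 -c "
from rig import ticket,telemetry
s=telemetry.read_state();print(s['time'],s['force']);print(ticket.job_done())"
```

```text
22.8667 [0.85299797 0.10167623 0.25471643]
the job is handed in; nothing more can be done
None
```

The tray is in the middle rails, hard against the interlock block. It is released, and the job was handed in at about 23 s of the 64 s allowed. The hand-in reports no verdict, so this rests on my own checks.

- **Insertion:** I felt no noticeable contact force until a hard stop with the far edge at about rack x = +50 mm. I pushed to about 9 N to confirm it; the limit is 35 N. I then eased off, opened the jaws and lifted clear.
- **Fit:** The last wrist picture shows the far edge flush against the block, with no plunger visible between them. The tray sits straight and centred. The networks put its underside about 60–65 mm above the rack's origin. That is rough, because single readings scattered by about 4 mm and the lowest touched the 60 mm limit.
- **Plunger:** I could not read its travel directly. I take it as pressed in from the hard stop and the picture.
- **Bystanders:** The tape and attenuator read within a few mm of where they started. I did not measure the bottle and battery again at the end; apart from the grasp on the tray, about 190 mm to the side of the battery, the arm stayed away from them.
- **Slips:** One lift command was refused for missing keys, with no movement. I ran three of the 2 mm creep steps in a shell loop instead of typing each one out.

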